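# Let two tins out of the gravity rack

### The job

Let the blue tin and the green tin out of the sloping rack: for each, press down the black pad on the end of its own lane's lever and keep it down while the gate lifts and the tin rolls to the low-end lip, then let the lever back up so that the gate is shut again. Leave the red tin waiting behind its gate; never touch or pick up a tin with the robot, and leave the jar, tape roll and small carton beside the rack where they stand.

Things in the scene. Friction and masses are not known exactly. Their poses are not given: they have to be found in the camera images.
- rack: wooden rack fixed to the bench, 280 x 298 mm; origin on the bench under its centre. x points down the lanes (from pads to low-end lip), y left across them. Three 86 mm lanes at y = +96 (left), 0, -96 mm (right) slope down 9 degrees to +x; grey floor 50 mm high at x = 0, walls 22 mm. Lip face at x = 130 mm, 64 mm high. Highest at rest: 140 mm (posts, pads); a raised gate end: 200 mm
- blue_tin: closed blue tin with steel rims: cylinder 48 mm in diameter, 80 mm long, about 220 g, lying across its lane so that it rolls. Origin: centre of the cylinder. Starts against its gate at x = -13, z = 77 mm in the rack frame; at the lip it lies at x = +105, z = 57 mm. Which lane it is in varies. Its axes turn as it rolls.
- green_tin: closed green tin with steel rims: cylinder 48 mm in diameter, 80 mm long, about 220 g, lying across its lane so that it rolls. Origin: centre of the cylinder. Starts against its gate at x = -13, z = 77 mm in the rack frame; at the lip it lies at x = +105, z = 57 mm. Which lane it is in varies. Its axes turn as it rolls.
- red_tin: closed red tin with steel rims: cylinder 48 mm in diameter, 80 mm long, about 220 g, lying across its lane so that it rolls. Origin: centre of the cylinder. Starts against its gate at x = -13, z = 77 mm in the rack frame; at the lip it lies at x = +105, z = 57 mm. Which lane it is in varies. Its axes turn as it rolls.
- pad_left (a point): top centre of the black press pad (44 mm along the lane, 34 mm across) of the left lever; moves with it. At rest x = -205, y = +96, z = 140 mm in the rack frame; goes down 43 mm at the stop; nothing below it. The 14 mm wide aluminium beam runs 100 mm from pad to pivot (x = -105, z = 130 mm), then 120 mm to the white hanging gate (40 mm wide, x = 15 mm).
- pad_middle (a point): top centre of the black press pad (44 mm along the lane, 34 mm across) of the middle lever; moves with it. At rest x = -205, y = 0, z = 140 mm in the rack frame; goes down 43 mm at the stop; nothing below it. The 14 mm wide aluminium beam runs 100 mm from pad to pivot (x = -105, z = 130 mm), then 120 mm to the white hanging gate (40 mm wide, x = 15 mm).
- pad_right (a point): top centre of the black press pad (44 mm along the lane, 34 mm across) of the right lever; moves with it. At rest x = -205, y = -96, z = 140 mm in the rack frame; goes down 43 mm at the stop; nothing below it. The 14 mm wide aluminium beam runs 100 mm from pad to pivot (x = -105, z = 130 mm), then 120 mm to the white hanging gate (40 mm wide, x = 15 mm).
- lever_left (a joint): angle of the left lever in rad: 0 at rest (gate down), growing as its pad is pressed down, stop at 0.45. From about 0.3 the tin passes under the gate. A spring returns it: about 2 N on the pad to start, 5 N at the stop.
- lever_middle (a joint): angle of the middle lever in rad: 0 at rest (gate down), growing as its pad is pressed down, stop at 0.45. From about 0.3 the tin passes under the gate. A spring returns it: about 2 N on the pad to start, 5 N at the stop.
- lever_right (a joint): angle of the right lever in rad: 0 at rest (gate down), growing as its pad is pressed down, stop at 0.45. From about 0.3 the tin passes under the gate. A spring returns it: about 2 N on the pad to start, 5 N at the stop.
- amber_jar: bystander: amber glass jar with brass lid, 60 mm diameter, 95 mm tall, standing beside the rack; origin at the centre of its underside
- tape_roll: bystander: roll of brown packing tape lying flat, 92 mm outside diameter, 48 mm high; origin at the centre of its underside
- small_carton: bystander: plain cardboard carton 70 x 60 x 80 mm (height); origin at the centre of its underside
Things that resemble listed ones, but are neither listed nor needed, are in the scene too. There is more than one size of the green_tin; the one meant has the size given above.

How it is judged:
By the outcome, as a careful person would: the job done as asked, in the order asked, and still so for the second after the job is handed in, with the robot touching nothing.
It also fails if it takes over 42 s, if anything falls off the work surface, if the arm or the gripper's body presses on something with over 40 N, if the wrist force passes 120 N, or if a joint passes its speed limit or range.

### The arm

A 6-joint arm with a two-finger parallel gripper is mounted at the origin on the work surface. World frame = base frame: x ahead of the robot, y to its left, z up, the work surface at z = 0. Lengths are in m, angles in rad, forces in N, time in s.
With the tool pointing down it reaches from about 0.225 to 0.875 m from the base axis. Payload 3.4 kg.
Tool frame: the origin (TCP) lies on the centre line of the jaws, within the pads' length; the fingertips stand 17 mm ahead of it and the grasp point (between the pads) lies 2 mm behind it (manip.finger_overhang is the distance from the TCP to the fingertips, in m); y points along the fingers, x is the direction in which the jaws open and shut, and the axes are right-handed (so a half turn about y gives the same grasp; the last joint's range is limited). The gripper opens to 85 mm and grips with 20 to 120 N. Pads are 22 mm wide; open, the fingers measure 114 mm over their backs; the gripper's body (76 mm by 85 mm) begins 54 mm behind the grasp point. The pads swing forward as they close: fully open they stand 13 mm farther back than shut.
Start: joints at [-1.27, 0.276, 1.505, -0, 1.361, -0.121], TCP at [0.235, -0.525, 0.22] pointing down, gripper open.
Joint ranges: [-2.89, 2.89], [-0.75, 2.08], [0.22, 2.7], [-1.18, 4.32], [0.11, 2.71], [-2.7, 2.7]. Speed limits (rad/s): [2.57, 2.57, 3.14, 3.14, 3.14, 3.14].

### API

Orientations are given as a unit quaternion [w, x, y, z].
In Python, from rig import manip gives the robot as it stands.
- The arm moves only by the tool arm_command, never from a script. Its argument "commands" is a list of rows, each a list of 3 entries, a list of its own where there are three numbers: the finger opening in cm, from 0 to 8.54, then the shift along the world's x, y, z in cm, then the turn about the world's z in rad. A call has 1 to 12 rows; each row shifts and turns the commanded pose from where the row before left it; what a row does not reach is not made up. A row lasts 1/10 s, in which the tool goes at most 50 mm and 8.59 degrees, less where a joint would pass 70% of its speed; a pose out of reach is approached as far as the arm can. A call with a gripper value outside its range is refused whole. The fingers move at their own pace and stop on an object; "grip_force" is the grip in N (left out, the last holds). Time passes only in rows, so rows that do not move let the fingers close. It gives the time, the measured TCP pose, the force and the opening at its end, in the units of the state.
- manip.get_state(): the state, without advancing time (a new reading comes with each control period).
- manip.get_image(name): name is "scene" or "side" or "wrist"; returns a dict with "pixels" (480x640x3 uint8, red, green, blue), "range_z" (480x640 float32, m along the optical axis (not along the pixel's ray), 0 where there is no reading), "intrinsics" (3x3 intrinsics, pixels), "R" (3x3) and "t" (3): a world point X has camera coordinates R X + t. Camera axes: x right, y down, z forward; pixel columns grow to the right and rows downward; lengths in m; the calibration is good to about 2 mm. A picture is of the moment at which its call begins.
- manip.sign_off(): hands the job in, once; it reports no verdict.
The state is a dict: "clock": time; "qpos": joint angles; "qd": joint speeds; "effort": joint torques, N m; "position": TCP position; "ee_rot": TCP orientation; "contact_force": force on the tool from outside, world axes, zero at the start; "moment": the same for the moment, N m; "width": finger opening in m.
Only numpy, scipy, OpenCV 4.12 (cv2) and the standard library are available. Lean on these libraries where they do the work, as an engineer would, in place of code of your own. Each camera call takes 0.05 s, during which the arm holds its last target.

## Working session

There is one attempt and no reset: what is moved stays moved. The work goes in short steps, Python scripts to look and compute and a tool call to move; the robot and the scene stay as the last step left them, time stands still between calls to the robot, and variables do not carry over. Pictures are saved under pics/ and viewed, and the job is handed in when it is done.

Besides the shell and the picture viewer there is one more tool, called as name(argument=value, ...) on one line, values as JSON. arm_command: Moves the arm, as the interface text tells. Its arguments: {"type":"object","properties":{"commands":{"type":"array"},"grip_force":{"type":"number"}},"required":["commands"]}

```bash
mkdir -p pics; ls
cat > h.py <<'E'
import numpy as np, cv2
from rig import manip
def snap(n,tag):
    im=manip.get_image(n); np.savez(f'pics/{tag}.npz',**im)
    cv2.imwrite(f'pics/{tag}.png',im['pixels'][:,:,::-1]); return im
def pts(im):
    K=im['intrinsics'];z=im['range_z'];v,u=np.mgrid[:z.shape[0],:z.shape[1]]
    c=np.stack([(u-K[0,2])/K[0,0]*z,(v-K[1,2])/K[1,1]*z,z],-1)
    return (c-im['t'])@im['R']
E
python3 - <<'E'
from h import *
for n in ['scene','side']:
    im=snap(n,n+'0'); print(n,-im['R'].T@im['t'])
s=manip.get_state();print(s)
E
```

```text
pics
scene [1.2232491  0.21090935 0.60377145]
side [ 0.40536637 -0.65083721  0.79206863]
{'clock': 0.1, 'qpos': array([-1.26998804e+00,  2.76540422e-01,  1.50602192e+00,  1.35001958e-05,
        1.36070841e+00, -1.21009135e-01]), 'qd': array([-1.34418248e-03, -3.83710656e-03, -5.08241694e-03, -7.27700394e-05,
        2.36784022e-03,  2.59781257e-03]), 'effort': array([ 1.03612132e-03, -4.17700410e+01, -2.46405619e+01, -2.52165055e-04,
        5.85480739e-03,  1.92249416e-06]), 'position': array([ 0.23526212, -0.52412182,  0.21921516]), 'ee_rot': array([ 0.59397782, -0.59321032,  0.38469947, -0.38379446]), 'contact_force': array([ 0.0603083 , -0.43223621,  0.2290483 ]), 'moment': array([-0.03695145,  0.04324896, -0.01325278]), 'width': 0.0853390749513211}
```

View pics/scene0.png

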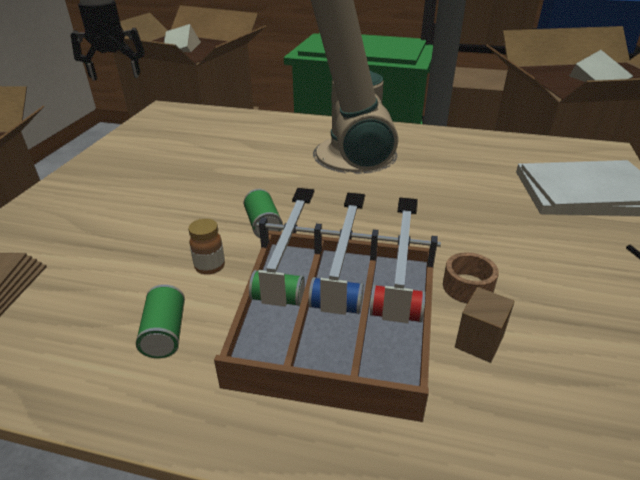

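View pics/side0.png

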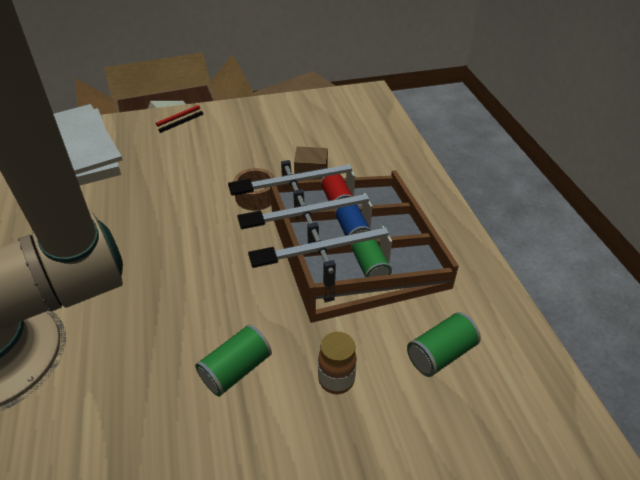

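The scene view shows the rack with three tins: green at (277,288), blue at (336,296) and red at (398,303). The pads are at (304,195), (355,200) and (407,206). There are two loose green tins on the bench, at (262,210) and (162,320). Next I'll measure the pads and the green candidates.

Run:
```python
from h import *
for n,w in [('scene0',[(304,195),(355,200),(407,206)]),('side0',[(262,257),(251,220),(240,187)])]:
    im=dict(np.load(f'pics/{n}.npz'));P=pts(im);px=im['pixels'].astype(int)
    for u,v in w:
        m=np.zeros(px.shape[:2],bool);m[v-14:v+15,u-18:u+19]=1
        m&=(px.max(2)<50)&(im['range_z']>0)
        q=P[m];q=q[(q[:,2]>.128)&(q[:,2]<.15)]
        print(n,(u,v),len(q),((q.min(0)+q.max(0))/2).round(4),(np.ptp(q,0)).round(3),np.median(q,0).round(4))
    hsv=cv2.cvtColor(im['pixels'],cv2.COLOR_RGB2HSV)
    for c,(a,b) in dict(green=(45,80),blue=(100,125)).items():
        m=cv2.inRange(hsv,(a,100,40),(b,255,255))
        k,l,st,ce=cv2.connectedComponentsWithStats(m)
        for i in range(1,k):
            if st[i,4]>150:
                q=P[(l==i)&(im['range_z']>0)]
                print(c,ce[i].round(),st[i,4],np.median(q,0).round(3),'zmax',np.percentile(q[:,2],98).round(3))
                if n=='scene0': 
                    h=q[:,:2]-q[:,:2].mean(0);_,_,vt=np.linalg.svd(h,full_matrices=False);print('   len',np.ptp(h@vt[0]).round(3), np.ptp(h@vt[1]).round(3))
im=cv2.imread('pics/scene0.png')
cv2.imwrite('pics/crop0.png',cv2.resize(im[180:360,130:430],None,fx=2.6,fy=2.6,interpolation=2))
```

```text
scene0 (304, 195) 205 [ 0.47   -0.0116  0.1367] [0.044 0.032 0.007] [ 0.4719 -0.0114  0.1376]
scene0 (355, 200) 218 [0.465  0.0839 0.1368] [0.046 0.032 0.007] [0.4672 0.0835 0.1378]
scene0 (407, 206) 229 [0.4602 0.1788 0.136 ] [0.046 0.032 0.008] [0.4618 0.1791 0.1378]
green [310.  76.] 2682 [-0.82  -0.352 -0.071] zmax 0.028
   len 1.955 0.233
green [400.  72.] 4188 [-0.817  0.039 -0.002] zmax 0.029
   len 1.823 0.363
green [258. 204.] 614 [ 0.397 -0.133  0.057] zmax 0.062
   len 0.095 0.056
green [255. 287.] 171 [ 0.683 -0.034  0.088] zmax 0.099
   len 0.035 0.012
green [290. 287.] 286 [0.674 0.023 0.093] zmax 0.099
   len 0.04 0.021
green [162. 310.] 1523 [ 0.734 -0.173  0.057] zmax 0.062
   len 0.096 0.06
blue [594.  15.] 2795 [-1.18   0.778  0.15 ] zmax 0.207
   len 0.404 0.318
blue [316. 293.] 221 [0.677 0.063 0.089] zmax 0.099
   len 0.082 0.013
blue [352. 296.] 311 [0.671 0.12  0.092] zmax 0.099
   len 0.082 0.019
side0 (262, 257) 413 [ 0.4689 -0.0155  0.139 ] [0.045 0.037 0.011] [ 0.4679 -0.0179  0.1402]
side0 (251, 220) 344 [0.4639 0.0803 0.1391] [0.043 0.035 0.01 ] [0.4632 0.078  0.1402]
side0 (240, 187) 298 [0.46   0.1759 0.1379] [0.044 0.038 0.012] [0.4591 0.1723 0.1403]
green [368. 254.] 696 [ 0.653 -0.011  0.097] zmax 0.102
green [449. 339.] 1839 [ 0.737 -0.191  0.059] zmax 0.065
green [236. 355.] 2051 [ 0.398 -0.139  0.059] zmax 0.065
blue [350. 218.] 597 [0.648 0.088 0.097] zmax 0.103
```

View pics/crop0.png

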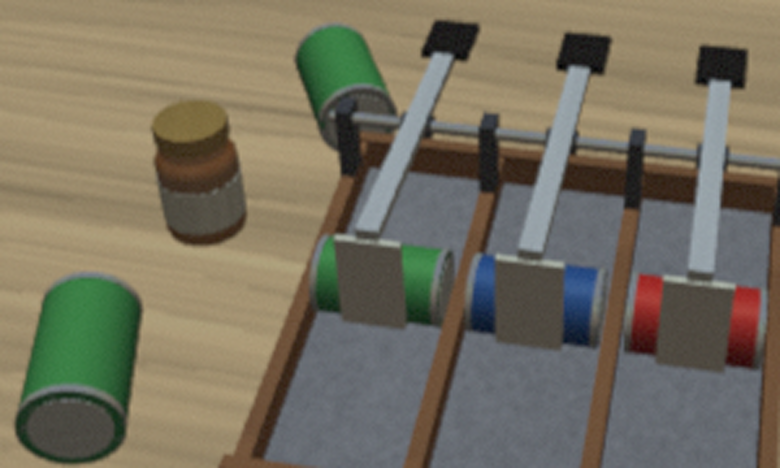

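The only green tin lying across a lane is the one at (277,288). The bench tins at (262,210) and (162,320) have tops at 62 mm and are about 95 mm long, so they are the larger size. The crop agrees: blue is in the middle lane, green in the right lane (y = -96), red in the left lane.

The middle pad is at about (0.4645, 0.082) and the right pad at about (0.4695, -0.0135), with rack yaw about 0.05 rad. I'll press blue first, with the fingers shut.

arm_command(commands=[[0,[1.6,4.3,0],-0.1],[0,[1.6,4.3,0],-0.1],[0,[1.6,4.3,0],-0.1],[0,[1.6,4.3,0],-0.07],[0,[1.6,4.3,0],0],[0,[1.6,4.3,0],0],[0,[1.6,4.3,0],0],[0,[1.6,4.3,0],0],[0,[1.6,4.3,0],0],[0,[1.6,4.3,0],0],[0,[1.6,4.3,0],0],[0,[1.6,4.3,0],0]], grip_force=30)

```text
clock: 1.3
position: [0.4274, -0.0067, 0.2199]
ee_rot: [-0.513, 0.513, -0.487, 0.487]
contact_force: [0.4, 0.1, 0.4]
width: 0.0
```

arm_command(commands=[[0,[1.9,4.3,0],0],[0,[1.8,4.7,0],0],[0,[0,0,0],0],[0,[0,0,0],0],[0,[0,0,0],0],[0,[0,0,0],0]])

```text
clock: 1.9
position: [0.4638, 0.0797, 0.2199]
ee_rot: [-0.512, 0.513, -0.487, 0.487]
contact_force: [-0.8, 0.2, 1.1]
width: -0.0002
```

arm_command(commands=[[0,[0.1,0.2,-2.0],0],[0,[0,0,-2.0],0],[0,[0,0,-1.2],0],[0,[0,0,0],0],[0,[0,0,0],0]])

```text
clock: 2.4
position: [0.4656, 0.0824, 0.1684]
ee_rot: [0.513, -0.512, 0.487, -0.487]
contact_force: [0.1, -0.2, 0.7]
width: 0.0001
```

Run:
```python
from h import *
a=snap('scene','scene1');b=snap('side','side1')
c=np.hstack([cv2.resize(cv2.imread('pics/scene1.png')[130:330,250:450],(400,400)),cv2.resize(cv2.imread('pics/side1.png')[120:320,200:400],(400,400))])
cv2.imwrite('pics/c1.png',c)
```

```text
(no output)
```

View pics/c1.png

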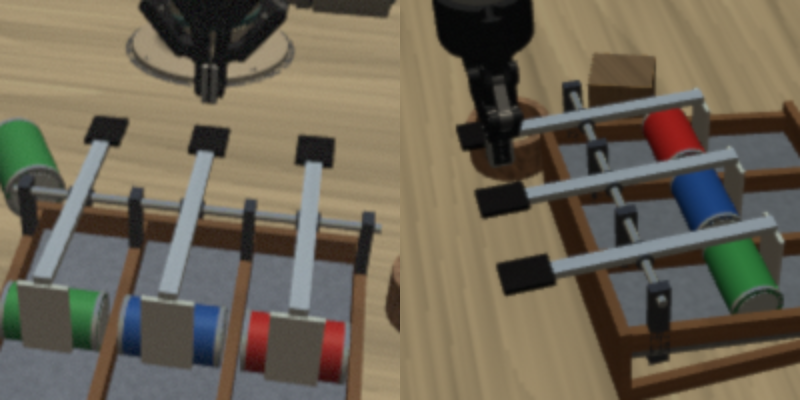

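The shut fingertips are centred above the middle pad in both views: scene crop tip (209,100) over pad (209,139), side crop tip (500,160) over pad (502,200). I'll press now.

arm_command(commands=[[0,[0,0,-1.0],0],[0,[0,0,-1.0],0],[0,[0,0,-1.0],0],[0,[0,0,-1.0],0],[0,[0,0,-0.7],0],[0,[0,0,0],0],[0,[0,0,0],0],[0,[0,0,0],0],[0,[0,0,0],0],[0,[0,0,0],0]])

```text
clock: 3.5
position: [0.4655, 0.083, 0.1213]
ee_rot: [0.513, -0.513, 0.487, -0.487]
contact_force: [-0.2, -0.5, -0.7]
width: -0.0001
```

```bash
cat > v.py <<'E'
from h import *
import sys
t=sys.argv[1]
a=snap('scene','scene'+t);b=snap('side','side'+t)
c=np.hstack([cv2.resize(cv2.imread(f'pics/scene{t}.png')[140:420,200:480],(400,400)),cv2.resize(cv2.imread(f'pics/side{t}.png')[100:360,220:480],(400,400))])
cv2.imwrite(f'pics/c{t}.png',c)
E
python3 v.py 2
```

```text
(no output)
```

View pics/c2.png

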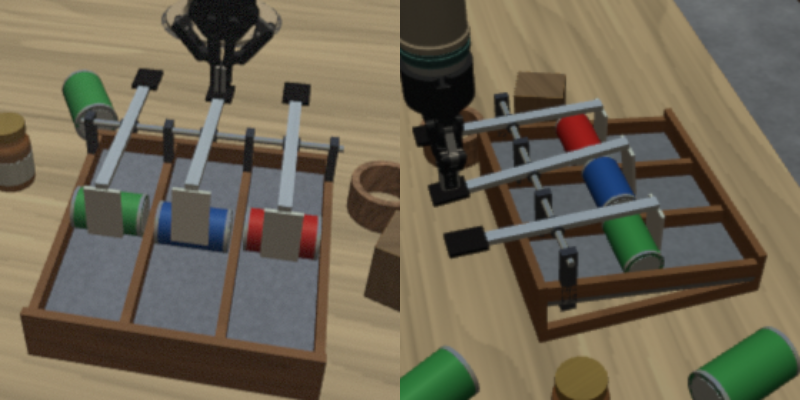

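The gate is only partly up and the blue tin hasn't moved, so I'll press further in steps.

arm_command(commands=[[0,[0,0,-0.5],0],[0,[0,0,-0.5],0],[0,[0,0,-0.5],0],[0,[0,0,0],0],[0,[0,0,0],0],[0,[0,0,0],0]])

```text
clock: 4.2
position: [0.4659, 0.0831, 0.1063]
ee_rot: [0.513, -0.513, 0.487, -0.487]
contact_force: [3.0, 0.2, 4.4]
width: -0.0002
```

```bash
python3 v.py 3
```

```text
(no output)
```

View pics/c3.png

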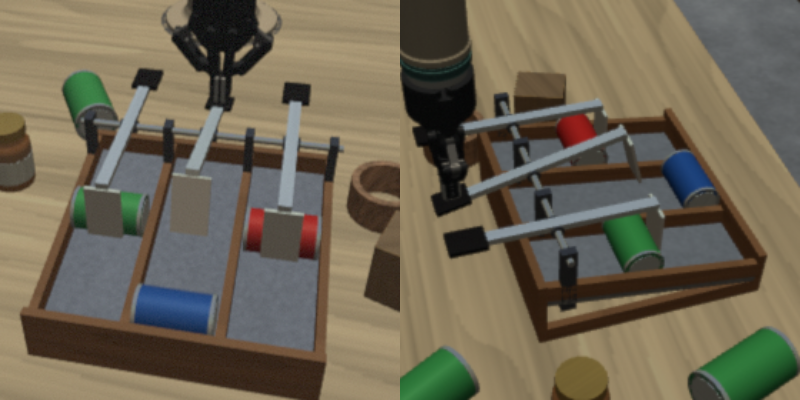

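Blue has rolled to the lip: scene crop (175,310), side crop (690,180). I'll hold briefly, release gently, and move to the right pad.

arm_command(commands=[[0,[0,0,0],0],[0,[0,0,0],0],[0,[0,0,0.5],0],[0,[0,0,0.8],0],[0,[0,0,1.0],0],[0,[0,0,1.0],0],[0,[0,0,1.0],0],[0,[0,0,1.0],0],[0,[0,0,1.2],0],[0,[0,0,0.5],0],[0,[0,0,0],0],[0,[0,0,0],0]])

```text
clock: 5.5
position: [0.4651, 0.0831, 0.1759]
ee_rot: [-0.513, 0.513, -0.487, 0.487]
contact_force: [-0.7, -0.5, 0.8]
width: 0.0002
```

```bash
python3 v.py 4
```

```text
(no output)
```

View pics/c4.png

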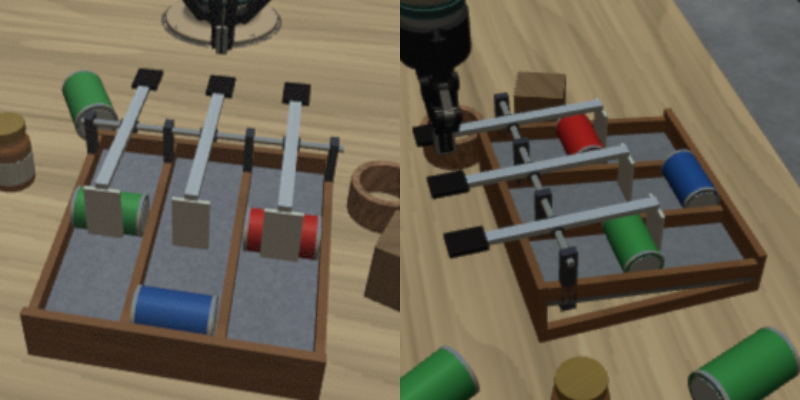

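The middle gate is shut again (lever back level) and blue is at the lip. Next is the right pad at about (0.470, -0.013).

arm_command(commands=[[0,[0.1,-2.4,0],0],[0,[0.1,-2.4,0],0],[0,[0.1,-2.4,0],0],[0,[0.2,-2.4,0],0],[0,[0,0,0],0],[0,[0,0,-1.0],0],[0,[0,0,-0.5],0],[0,[0,0,0],0],[0,[0,0,0],0]])

```text
clock: 6.5
position: [0.47, -0.0122, 0.1606]
ee_rot: [-0.513, 0.513, -0.487, 0.486]
contact_force: [-0.9, -0.2, 0.2]
width: -0.0
```

```bash
python3 v.py 5
```

```text
(no output)
```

View pics/c5.png

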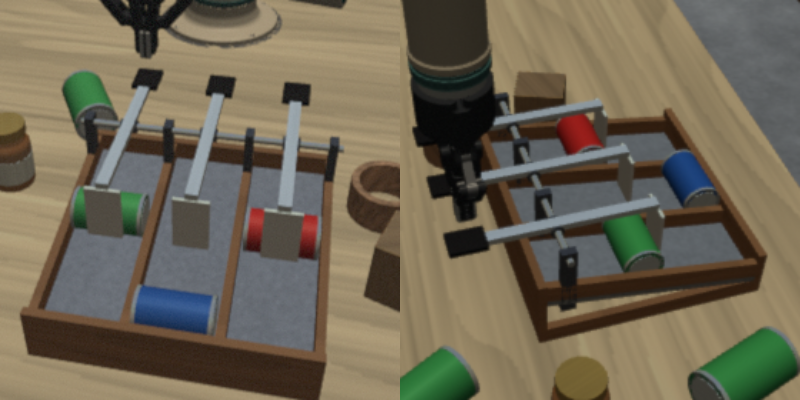

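The tip is over the right pad: scene (146,50) above pad (147,78), side (466,218) above pad (466,242). I'll press to TCP z of about 0.106.

arm_command(commands=[[0,[0,0,-1.0],0],[0,[0,0,-1.0],0],[0,[0,0,-1.0],0],[0,[0,0,-1.0],0],[0,[0,0,-0.8],0],[0,[0,0,-0.7],0],[0,[0,0,0],0],[0,[0,0,0],0],[0,[0,0,0],0],[0,[0,0,0],0],[0,[0,0,0],0],[0,[0,0,0],0]])

```text
clock: 7.8
position: [0.4701, -0.0129, 0.1062]
ee_rot: [-0.513, 0.513, -0.487, 0.487]
contact_force: [-1.7, 0.7, 3.7]
width: -0.0001
```

```bash
python3 v.py 6
```

```text
(no output)
```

View pics/c6.png

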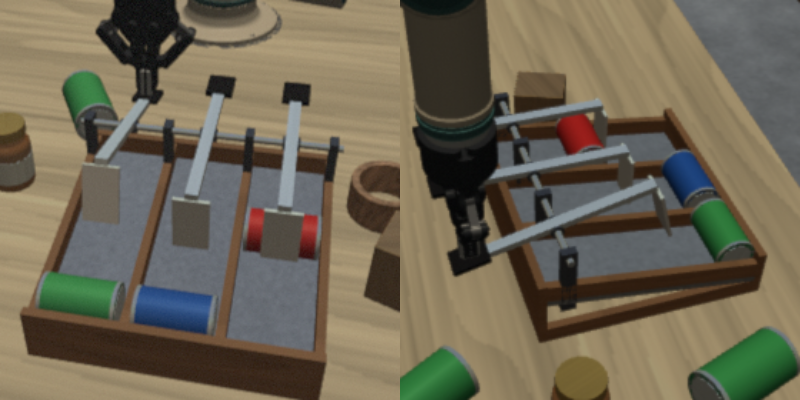

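Green is at the lip: scene (80,295), side (722,230). I'll hold briefly, then release and clear the pad.

arm_command(commands=[[0,[0,0,0],0],[0,[0,0,0],0],[0,[0,0,0.5],0],[0,[0,0,0.8],0],[0,[0,0,1.0],0],[0,[0,0,1.0],0],[0,[0,0,1.0],0],[0,[0,0,1.2],0],[0,[0,0,2.5],0],[0,[0,0,3],0],[0,[0,0,0],0],[0,[0,0,0],0]])

```text
clock: 9.1
position: [0.471, -0.0131, 0.2171]
ee_rot: [0.513, -0.512, 0.486, -0.488]
contact_force: [-1.4, -0.4, -0.8]
width: 0.0002
```

```bash
python3 v.py 7
python3 - <<'E'
from h import *
d=lambda n:np.load(f'pics/{n}.npz')
for n in('scene','side'):
    im=dict(d(n+'7'));P=pts(im);h=cv2.cvtColor(im['pixels'],cv2.COLOR_RGB2HSV)
    o=np.array([.4645+.205*.9988,.082+.205*.05])
    for c,(a,b) in dict(green=(45,80),blue=(100,125),red=(0,6)).items():
        m=(cv2.inRange(h,(a,120,40),(b,255,255))>0)&(im['range_z']>0)
        q=P[m];xy=(q[:,:2]-o)@np.array([[.9988,-.05],[.05,.9988]])
        k=(abs(xy)<.145).all(1)&(q[:,2]>.05);print(n,c,k.sum(),np.median(xy[k],0).round(3),'z98',np.percentile(q[k,2],98).round(3))
E
```

```text
scene green 1193 [ 0.116 -0.096] z98 0.08
scene blue 1319 [0.116 0.001] z98 0.08
scene red 542 [0.004 0.117] z98 0.099
side green 711 [ 0.095 -0.098] z98 0.083
side blue 605 [ 0.095 -0.001] z98 0.083
side red 513 [-0.02   0.096] z98 0.102
```

View pics/scene7.png

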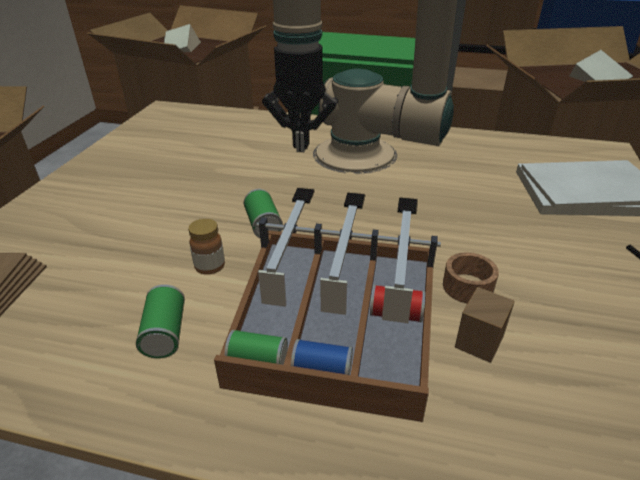

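View pics/c7.png

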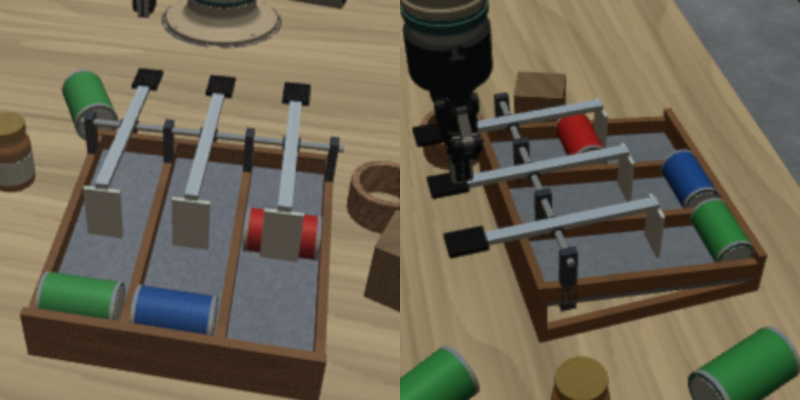

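The green tin at (257,347) and the blue tin at (322,357) lie at the lip. Red is behind its gate at (398,303), all three levers are level with their gates down, the bystanders haven't moved, and the gripper is clear. I'm handing the job in.

```bash
python3 -c "
from rig import manip
print(manip.sign_off())"
```

```text
the job is handed in; nothing more can be done
None
```

The blue and green tins are out at the low-end lip, blue first, and both gates are shut again. The job was handed in after about 9 s of robot time.

- **What I did:** I pressed the middle lever's pad for blue and then the right lever's pad for green, with the fingers shut. I held each pad until its tin reached the lip, then raised the tool slowly to let the lever back up.
- **Last checks:** Both cameras showed blue and green at the lip and all three levers level with their gates down. Red was still behind its gate. The jar, tape roll and carton looked unmoved in the pictures, and the gripper was clear of everything. The z forces I read at the end of each press were about 4 N.
- **What disagreed:** The first press on the middle pad, to a tool height I had calculated, lifted the gate only partway. The fingertips seem to reach less far past the tool point than the stated 17 mm. Pressing 15 mm further released the tin, and I used that depth for green.

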